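# Bring a plate jigger's arm down onto its stop and hold it there

### The job

We are setting up the plate jigger on the bench, with no clay on its mould yet. Flip the safety catch right over, off the tail of the arm, then take the arm by its wooden handle, ease it down until you feel it land on the stop screw, and finish while still holding it pressed firmly on the stop, so that I can measure the gap under the profile. Do not slam or lean heavily on the stop, and leave the other things on the bench where they are.

Things in the scene. Friction and masses are not known exactly. Their poses are not given: they have to be found in the camera images.
- jigger: The jigger, a fixed bench machine: grey base plate 170 x 560 x 16 mm, a low wheel with a white plaster mould, a forked pedestal at one end, a slim stop post at the other. Origin: on the wheel's axis at bench level; y runs along the plate towards the pedestal (arm pivot at y = +200 mm, stop post at -135 mm), x away from the operator's side, z up. Place and yaw differ from run to run.
- jigger_arm: The arm: a steel tube 20 mm wide, 30 mm high, hinged in the fork, with profile blade, iron counterweight (90 mm dia., 120 to 180 mm behind the pivot) and handle. Origin: on the pivot pin, 175 mm above the bench; own y along the tube to the tail, the handle towards -y. At the start it is up, the handle end 0.34 rad above level.
- handle (a point): Middle of the wooden grip at the end of the arm: a round bar of 31 mm diameter and 110 mm length in line with the arm, fixed to it; 420 mm from the pivot, 315 mm above the bench when the arm is up. Own y axis: along the grip, towards the pivot.
- pivot (a point): The axis of the arm's pivot pin, mid-arm (same point as the arm's origin). The arm turns about it in the vertical plane of the jigger's y and z axes; pulled down by 0.34 rad it is level. The counterweight lifts it back when let go: holding it down takes 7 to 10 N, downwards, at the handle.
- stop_button (a point): The lowest point of the round stop button under the arm, 335 mm from the pivot and 21 mm below the arm's centre line; it lands on the stop screw.
- stop_screw: The adjustable stop: a steel screw head of 19 mm diameter on top of the stop post, facing up. Origin: the middle of its top face, on which the arm's button lands. It is set to a different height in each run, 147 to 165 mm above the bench, so the arm stops when turned down by 0.30 to 0.37 rad; it does not yield.
- catch (a joint): Angle of the safety catch, a flat steel hook lever standing beside the arm's tail with a black ball knob on top. 0 to 0.12 at the start: its nose lies over the tail and blocks the arm. It grows as the knob is flipped over towards the jigger's -x (the operator's side); the nose is clear of the tail from 0.4, its travel ends at 1.0. It is stiff (1 to 2 N at the knob) and stays where it is left.
- catch_knob (a point): Centre of the catch's black ball knob, 25 mm diameter; at angle 0 it stands 140 mm above the catch's pin and 235 mm above the bench. A 9 mm rod is below it.
- catch_pin (a point): Middle of the pin about which the catch turns, 95 mm above the bench under the arm's tail; the pin's axis is the jigger's y axis.
- bowl: A bystander: bisque bowl, 110 mm wide, 50 mm high, beyond the wheel. Origin under its centre.
- bottle_a: A bystander: squeeze bottle, 52 mm diameter, 150 mm high, beyond the pedestal. Origin under its centre.
- jar: A bystander: plastic jar, 68 mm diameter, 65 mm high, beyond the stop post. Origin under its centre.
- cup: A bystander: handleless cup, 74 mm wide, 75 mm high, past the handle's end. Origin under its centre.
- rib: A bystander: flat wooden rib, 50 x 140 mm, 7 mm thick, lying on the operator's side. Origin under its centre.
- brush: A bystander: brush 180 mm long, lying on the operator's side. Origin under its middle.
- calliper: A bystander: steel slide calliper, 150 mm long, 9 mm thick, lying beyond the handle. Origin under the middle of its bar.

How it is judged (in metres and radians):
On the way, in this order (a step that is already met when the one before it is completed fails the run):
1. the safety catch is flipped well over, off the tail, while the arm is still up (value of joint catch above 0.7 rad and height (world z) of stop_button above 0.24 m), for 0.2 s.
2. the arm, taken by its handle, is pressed on the stop screw (contact force between jigger_arm and stop_screw above 3 N and contact force between the fingers and jigger_arm above 2 N and distance between the grasp point and handle below 0.085 m and value of joint catch above 0.7 rad), for 0.3 s.
At the end, for the whole second after the job is handed in: The fingers are on the wooden handle (TCP within 85 mm of the middle of the grip, over 2 N on the arm) and press the arm's button on the stop screw with more than 3 N, the arm is still (under 0.05 rad/s) and the catch is flipped over by more than 0.7 rad, all through the last second (all of step 2 and angular speed of jigger_arm below 0.05 rad/s); the arm keeps its last pose, push and grip.
It fails at once if the arm was slammed or leant on the stop with more than 80 N (contact force between jigger_arm and stop_screw above 80 N).
It fails at once if a bystander was moved by more than 30 mm (distance of any of bowl, bottle_a, jar, cup, rib, brush, calliper from where it was at the start of the episode above 0.03 m).
It also fails if it takes over 70 s, if anything falls off the work surface, if the arm or the gripper's body presses on something with over 40 N, if the wrist force passes 120 N, or if a joint passes its speed limit or range.

### The arm

A 6-joint arm with a two-finger parallel gripper is mounted at the origin on the work surface. World frame = base frame: x ahead of the robot, y to its left, z up, the work surface at z = 0. Lengths are in mm, angles in rad, forces in N, time in s.
With the tool pointing down it reaches from about 350 to 775 mm from the base axis. Payload 5.5 kg.
Tool frame: the origin (TCP) lies between the finger pads, 19 mm behind the fingertips; this is the grasp point; z points along the fingers, y is the line along which they close (so a half turn about z gives the same grasp; the last joint's range is limited). The gripper opens to 85 mm and grips with 20 to 120 N. Pads are 22 mm wide; open, the fingers measure 114 mm over their backs; the gripper's body (76 mm by 85 mm) begins 54 mm behind the grasp point. The pads swing forward as they close: fully open they stand 13 mm farther back than shut.
Start: joints at [-1.356, 0.313, 0.046, 1.304, 0, 1.431], TCP at [199.754, -539.229, 250.023] pointing down, gripper open.
Joint ranges: [-2.76, 2.76], [-0.86, 1.69], [-1.03, 1.26], [-2.2, 2.34], [-1.47, 1.5], [-3.14, 3.14]. Speed limits (rad/s): [2.57, 2.57, 3.14, 3.14, 3.14, 3.14].

### API

Orientations are given as a unit quaternion [x, y, z, w].
In Python, from rig import sense, snapshot, get_calibration, job_done, recognise gives the robot as it stands. The module is installed in compiled form; this text tells all that it offers.
- The arm moves only by the tool apply_moves, never from a script. Its argument "targets" is one flat list of numbers, 7 for each row, row after row: the shift along the tool's x, y, z in cm, then the turn, a rotation vector about the tool's x, y, z in rad, then the opening in per cent of the stroke, from 0 (shut) to 100 (fully open). In form: [dx, dy, dz, ax, ay, az, gripper, dx, dy, dz, ax, ay, az, gripper, ...]. A call has 1 to 12 rows; each row is the pose to reach, as a shift and turn from the pose commanded when the call began, along the tool's axes at that moment; what a row does not reach only later rows make up. A row lasts 1/12 s, in which the tool goes at most 41.7 mm and 7.16 degrees, less where a joint would pass 70% of its speed; a pose out of reach is approached as far as the arm can. A call with a gripper value outside its range is refused whole. The fingers move at their own pace and stop on an object; the grip force is fixed at half the most. Time passes only in rows, so rows that repeat a pose let the fingers close. It gives the time, the measured TCP pose, the force, the opening and the grip force at its end, in the units of the state.
- sense(): the state, without advancing time (a new reading comes with each control period).
- snapshot(name): name is "scene" or "side" or "wrist"; returns the picture (400x640x3 uint8, blue, green, red); there is no depth.
- get_calibration(name): a dict with "fx", "fy", "cx", "cy" (pixels), "position" and "rotation" of the camera in the world; the wrist camera has in their place "hand_eye" (4x4, takes a point from camera to tool coordinates, whose origin is the TCP and whose axes are the flange's). Camera axes: x right, y up, looking along -z (the intrinsics and any distortion apply to the point x, -y, -z); pixel columns grow to the right and rows downward; lengths in mm; the calibration is good to about 2 mm. The wrist camera is an equidistant fisheye: a pixel r from the principal point sees the ray r / f radians off the axis. A picture is of the moment at which its call begins: read the wrist's pose just before it. get_calibration takes no time and is no camera call.
- job_done(): hands the job in; it is judged then, once.
Trained networks look in the newest picture that a camera, given by its name, has taken for a name from the list of things; names that differ only in an ending like _2 or _b are one class to them, and where a whole thing is asked for, a point or a joint stands for the part that bears it (a point fixed in the world has none). Each returns a list of dicts, best first, with "score" (0 to 1); they miss things now and then, are a little off and sometimes report something else, mostly with a low value. They report only what shows in the picture. A call takes as long as a camera call.
- recognise(name, camera): "xyz" ([x, y, z] in mm, in world coordinates, good to about 4 mm: the middle of the surface that is visible of it).
The state is a dict: "t": time; "joint_pos": joint angles; "dq": joint speeds; "tau": joint torques, N m; "ee_pos": TCP position; "tcp_rot": TCP orientation; "contact_force": force on the tool from outside, world axes, zero at the start; "wrist_torque": the same for the moment, N m; "opening": opening from 0.0 (shut) to 1.0 (fully open); "finger_force": force on a finger pad.
Only numpy, scipy, OpenCV 4.12 (cv2) and the standard library are available. Lean on these libraries where they do the work, as an engineer would, in place of code of your own. Each camera call takes 0.05 s, during which the arm holds its last target. There are 200 camera calls.

## Working session

There is one attempt and no reset: what is moved stays moved. The work goes in short steps, Python scripts to look and compute and a tool call to move; the robot and the scene stay as the last step left them, time stands still between calls to the robot, and variables do not carry over. Pictures are saved under pics/ and viewed, at most 10 in all, crops included, and the job is handed in when it is done.

Besides the shell and the picture viewer there is one more tool, called after "Request:" in YAML: its name, and indented under it one key for each argument. apply_moves: Moves the arm, as the interface text tells. Its arguments: {"type":"object","properties":{"targets":{"type":"array","items":{"type":"number"}}},"required":["targets"]}

```bash
mkdir -p pics
python3 - <<'E'
from rig import *
import cv2
s=sense();print(s)
for c in("scene","side"):
    cv2.imwrite(f"pics/{c}0.png",snapshot(c))
    print(c,get_calibration(c))
    for n in("handle","catch_knob","stop_screw","pivot","catch_pin","stop_button","jigger","bottle_a","cup","jar","calliper","brush","rib","bowl"):
        try:
            r=recognise(n,c);print(n,[(x["score"],x["xyz"]) for x in r[:2]])
        except Exception as e: print(n,e)
E
```

```text
{'t': 0.0, 'joint_pos': array([-1.35563902e+00,  3.14026287e-01,  4.49740992e-02,  1.30357085e+00,
       -2.40659497e-05,  1.43120335e+00]), 'dq': array([ 0.00163736, -0.0012512 , -0.00034145,  0.00026834,  0.00044083,
       -0.00131323]), 'tau': array([-5.74596870e-04, -4.80623245e+01,  2.98534852e+01,  1.92655181e-02,
       -3.45083881e-04,  8.08670421e-06]), 'ee_pos': array([ 199.61728776, -538.7393457 ,  249.0920969 ]), 'tcp_rot': array([ 9.84309818e-01,  1.76446446e-01, -4.65247490e-05, -9.12249793e-04]), 'contact_force': array([-0.95424401, -0.2771309 , -0.27802778]), 'wrist_torque': array([-0.02133652, -0.04377818,  0.0126963 ]), 'finger_force': 0.0, 'opening': 1.0008104659731412}
scene {'fx': 366.1141087700049, 'fy': 366.1141087700049, 'cx': 315.8599350409694, 'cy': 198.95640558048586, 'position': array([1253.94941424, -166.13746235,  770.83404007]), 'rotation': array([0.33849819, 0.26215838, 0.57027111, 0.70105836])}
handle [(0.71, [558.3, 117.5, 216.4])]
catch_knob [(0.84, [557.3, 323.4, 180.4]), (0.65, [561.0, 118.8, 212.1])]
stop_screw [(0.47, [549.9, -78.2, 142.7])]
p
[... 748 characters left out ...]
])}
handle [(0.81, [554.5, 185.9, 207.1]), (0.62, [738.7, 59.0, 22.5])]
catch_knob [(0.96, [550.2, 330.2, 178.2]), (0.69, [693.1, -60.1, 59.7])]
stop_screw [(0.67, [443.0, -303.3, 48.5]), (0.65, [544.1, -72.2, 144.7])]
pivot [(0.63, [557.9, 180.5, 210.2])]
catch_pin [(0.87, [559.1, 332.3, 178.8])]
stop_button [(0.71, [551.3, 183.5, 208.2]), (0.33, [410.4, 185.7, 17.6])]
jigger [(0.57, [547.3, 171.6, 89.7])]
bottle_a [(0.61, [721.3, 214.3, 92.3])]
cup [(0.95, [445.0, -299.6, 46.2])]
jar [(0.83, [691.8, -61.1, 59.2])]
calliper [(0.59, [553.1, 184.8, 208.0]), (0.21, [441.7, -300.1, 47.4])]
brush []
rib [(0.74, [742.8, 58.3, 20.9]), (0.65, [400.7, -51.6, 7.2])]
bowl [(0.63, [743.0, 60.2, 22.3])]
```

View pics/scene0.png

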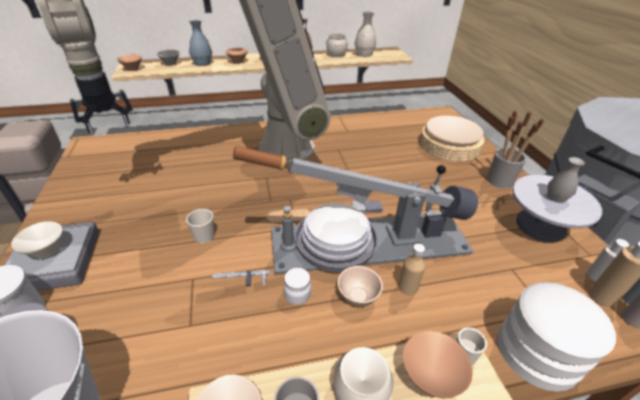

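View pics/side0.png

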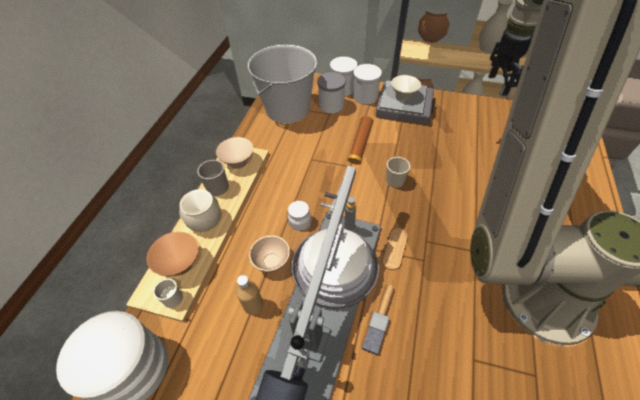

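Scene picture: knob at (440,171), grip mid at (260,157), stop post top near (287,211). Side picture: knob at (297,342), grip mid at (361,140).

```bash
cat > h.py <<'E'
import numpy as np
from scipy.spatial.transform import Rotation as R
from rig import *
def ray(c,u,v):
    k=get_calibration(c); d=np.array([(u-k["cx"])/k["fx"],-(v-k["cy"])/k["fy"],-1])
    return np.array(k["position"]),R.from_quat(k["rotation"]).apply(d/np.linalg.norm(d))
def tri(a,b):
    A=0;B=0;rs=[ray("scene",*a),ray("side",*b)]
    for p,d in rs: P=np.eye(3)-np.outer(d,d);A=A+P;B=B+P@p
    x=np.linalg.solve(A,B);return x.round(1),[round(float(np.linalg.norm(np.cross(x-p,d))),1) for p,d in rs]
def rel(p):
    "world point -> shift in tool axes, cm"
    s=sense();return R.from_quat(s["tcp_rot"]).inv().apply(np.array(p)-s["ee_pos"])/10
E
python3 - <<'E'
from h import *
print("knob",tri((440,171),(297,342)))
print("handle",tri((260,157),(361,140)))
print("far",tri((235,152),(366,119)))
print("near",tri((287,162),(354,162)))
print("screw",tri((287,211),(349,203)))
print("pivot?",tri((411,188),(307,310)))
print(R.from_quat(sense()["tcp_rot"]).as_matrix().round(3))
print(get_calibration("wrist"))
E
python3 - <<'E'
import cv2
a=cv2.imread('pics/scene0.png')[140:260,220:490];b=cv2.imread('pics/side0.png')[240:400,230:400]
a=cv2.resize(a,(800,356),interpolation=2);b=cv2.resize(b,None,fx=1.5,fy=1.5)
import numpy as np
o=np.zeros((596,800,3),np.uint8);o[:356]=a;o[356:596,:255]=b
cv2.imwrite('pics/c1.png',o)
E
```

```text
knob (array([558.3, 325.7, 229.2]), [0.4, 0.4])
handle (array([ 538.3, -133.1,  314.6]), [0.9, 0.9])
far (array([ 538.1, -186.8,  334. ]), [0.9, 0.9])
near (array([542.5, -73.4, 297.6]), [2.4, 2.4])
screw (array([545.9, -75.4, 145.7]), [1.8, 1.8])
pivot? (array([564.5, 249.4, 189.3]), [0.8, 0.8])
[[ 0.938  0.347  0.   ]
 [ 0.347 -0.938 -0.   ]
 [ 0.     0.    -1.   ]]
{'fx': 309.70691628693146, 'fy': 309.70691628693146, 'cx': 318.8558181180544, 'cy': 201.33835636025805, 'hand_eye': array([[-6.00059667e-04,  9.66436830e-01,  2.56903666e-01,
         6.54573576e+01],
       [ 9.99999816e-01,  5.57642769e-04,  2.37960978e-04,
        -3.88946211e-01],
       [ 8.67137812e-05,  2.56903762e-01, -9.66436987e-01,
        -1.22421012e+02],
       [ 0.00000000e+00,  0.00000000e+00,  0.00000000e+00,
         1.00000000e+00]])}
```

View pics/c1.png

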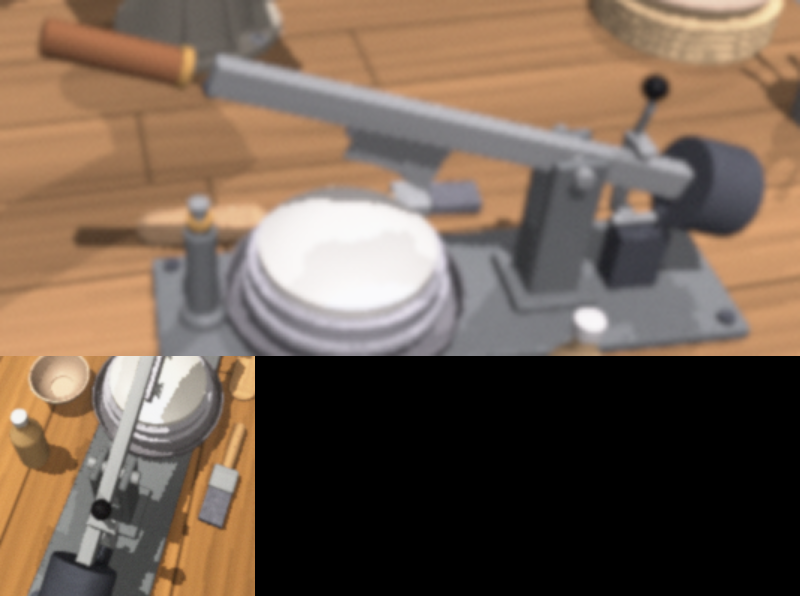

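Pictures show the catch knob upright at the tail (crop (655,88)), the arm up, and the bystanders clear of the path. Going up and turning the tool so that it closes across the jigger.

Request:
apply_moves:
  targets: [0, 0, -17, 0, 0, -1.17, 0, 0, 0, -17, 0, 0, -1.17, 0, 0, 0, -17, 0, 0, -1.17, 0, 0, 0, -17, 0, 0, -1.17, 0, 0, 0, -17, 0, 0, -1.17, 0, 0, 0, -17, 0, 0, -1.17, 0, 0, 0, -17, 0, 0, -1.17, 0, 0, 0, -17, 0, 0, -1.17, 0, 0, 0, -17, 0, 0, -1.17, 0, 0, 0, -17, 0, 0, -1.17, 0, 0, 0, -17, 0, 0, -1.17, 0]

```text
t: 2.42
ee_pos: [199.8, -539.2, 420.0]
tcp_rot: [0.723, 0.691, -0.0, 0.0]
contact_force: [0.0, 0.2, -0.1]
opening: 0.003
finger_force: 0.0
```

Run:
```python
from h import *
print(R.from_quat(sense()["tcp_rot"]).as_matrix().round(3),rel((612,322,420)))
```

```text
[[ 0.045  0.999  0.   ]
 [ 0.999 -0.045 -0.   ]
 [-0.     0.    -1.   ]] [ 8.78892032e+01  3.73143924e+01 -7.10380464e-03]
```

Request:
apply_moves:
  targets: [40, 30, 0, 0, 0, 0, 0, 40, 30, 0, 0, 0, 0, 0, 40, 30, 0, 0, 0, 0, 0, 40, 30, 0, 0, 0, 0, 0, 40, 30, 0, 0, 0, 0, 0, 40, 30, 0, 0, 0, 0, 0, 40, 30, 0, 0, 0, 0, 0, 40, 30, 0, 0, 0, 0, 0, 40, 30, 0, 0, 0, 0, 0, 40, 30, 0, 0, 0, 0, 0, 40, 30, 0, 0, 0, 0, 0, 40, 30, 0, 0, 0, 0, 0]

```text
t: 3.42
ee_pos: [518.8, -151.5, 420.3]
tcp_rot: [0.724, 0.69, 0.0, 0.0]
contact_force: [1.5, -0.5, 0.8]
opening: 0.0
finger_force: 0.0
```

Request:
apply_moves:
  targets: [47.9, 7.3, 0, 0, 0, 0, 0, 47.9, 7.3, 0, 0, 0, 0, 0, 47.9, 7.3, 0, 0, 0, 0, 0, 47.9, 7.3, 0, 0, 0, 0, 0, 47.9, 7.3, 0, 0, 0, 0, 0, 47.9, 7.3, 0, 0, 0, 0, 0, 47.9, 7.3, 0, 0, 0, 0, 0, 47.9, 7.3, 0, 0, 0, 0, 0, 47.9, 7.3, 0, 0, 0, 0, 0, 47.9, 7.3, 0, 0, 0, 0, 0, 47.9, 7.3, 0, 0, 0, 0, 0, 47.9, 7.3, 0, 0, 0, 0, 0]

```text
t: 4.42
ee_pos: [612.2, 325.6, 419.1]
tcp_rot: [0.723, 0.691, 0.0, -0.0]
contact_force: [1.8, -0.3, 0.3]
opening: -0.0
finger_force: 0.0
```

Run:
```python
from h import *
import cv2
s=sense();print(s["ee_pos"],s["joint_pos"],rel((612,324,236)))
im=snapshot("wrist");cv2.imwrite("pics/w1.png",im)
print(recognise("catch_knob","wrist"))
# projection of expected knob
k=get_calibration("wrist");T=np.array(k["hand_eye"])
for p in [(558.3,325.7,233)]:
    q=T[:3,:3].T@(rel(p)*10-T[:3,3]);x,y,z=q[0],-q[1],-q[2];r=np.hypot(x,y);th=np.arctan2(r,z)
    print(k["cx"]+k["fx"]*th*x/r,k["cy"]+k["fy"]*th*y/r)
```

```text
[612.23601847 325.59806277 419.12862518] [3.72811393e-01 6.98332825e-01 1.09868085e+00 1.97124099e+00
 8.30872177e-04 1.98887057e+00] [-1.73897153e-01 -8.55202951e-03  1.83127473e+01]
[{'xyz': [564.7, 334.4, 236.8], 'score': 0.94}]
265.22603217817226 189.467530617731
```

View pics/w1.png

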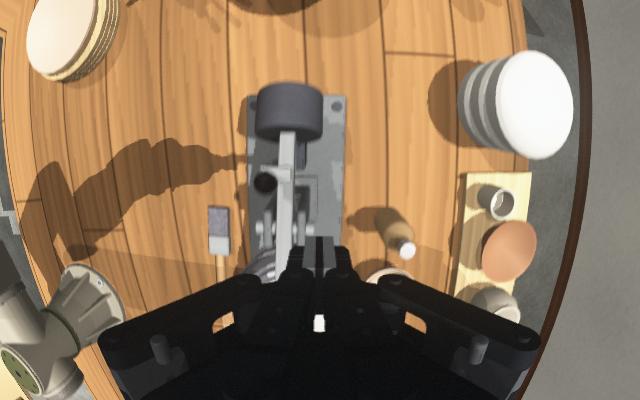

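Wrist picture: knob at (265,183), about 6 mm farther in +y than triangulated; the arm tail and nose are next to it and the fingers are clear on its far side. Lowering beside the knob.

Request:
apply_moves:
  targets: [0.5, 0, 6, 0, 0, 0, 0, 0.5, 0, 9, 0, 0, 0, 0, 0.5, 0, 12, 0, 0, 0, 0, 0.5, 0, 15, 0, 0, 0, 0, 0.5, 0, 18.3, 0, 0, 0, 0, 0.5, 0, 18.3, 0, 0, 0, 0, 0.5, 0, 18.3, 0, 0, 0, 0]

```text
t: 5.1
ee_pos: [611.5, 325.3, 235.5]
tcp_rot: [0.724, 0.69, -0.002, -0.001]
contact_force: [-0.1, -0.0, -0.1]
opening: -0.003
finger_force: 0.0
```

Request:
apply_moves:
  targets: [0.4, -2.5, 0, 0, 0, 0, 0, 0.4, -3.9, 0, 0, 0, 0, 0, 0.4, -5.3, 0, 0, 0, 0, 0, 0.4, -6.6, 0, 0, 0, 0, 0, 0.4, -8, 0.2, 0, 0, 0, 0, 0.4, -9.2, 0.9, 0, 0, 0, 0, 0.4, -10.4, 1.6, 0, 0, 0, 0, 0.4, -11.4, 2.4, 0, 0, 0, 0, 0.4, -12.4, 3.3, 0, 0, 0, 0, 0.4, -12.9, 3.7, 0, 0, 0, 0, 0.4, -12.9, 3.7, 0, 0, 0, 0, 0.4, -12.9, 3.7, 0, 0, 0, 0]

```text
t: 6.1
ee_pos: [485.8, 337.1, 202.4]
tcp_rot: [0.723, 0.691, 0.002, 0.001]
contact_force: [0.5, -0.2, 0.3]
opening: -0.001
finger_force: 0.0
```

Run:
```python
from h import *
import cv2
s=sense();print(s["ee_pos"],s["contact_force"])
a=snapshot("scene");b=snapshot("wrist")
o=np.zeros((600,800,3),np.uint8);o[:360,:]=cv2.resize(a[140:280,230:541],(800,360));o[360:600,:384]=cv2.resize(b,(384,240));cv2.imwrite("pics/c2.png",o)
for c in("scene","wrist"):print(recognise("catch_knob",c)[:2])
```

```text
[485.7854682  337.13878929 202.43130772] [ 0.5318059  -0.20355503  0.34909016]
[{'xyz': [511.1, 326.2, 148.7], 'score': 0.43}, {'xyz': [424.5, 209.5, 18.7], 'score': 0.22}]
[{'xyz': [511.5, 337.8, 148.6], 'score': 0.83}, {'xyz': [563.0, 389.2, 158.9], 'score': 0.32}]
```

View pics/c2.png

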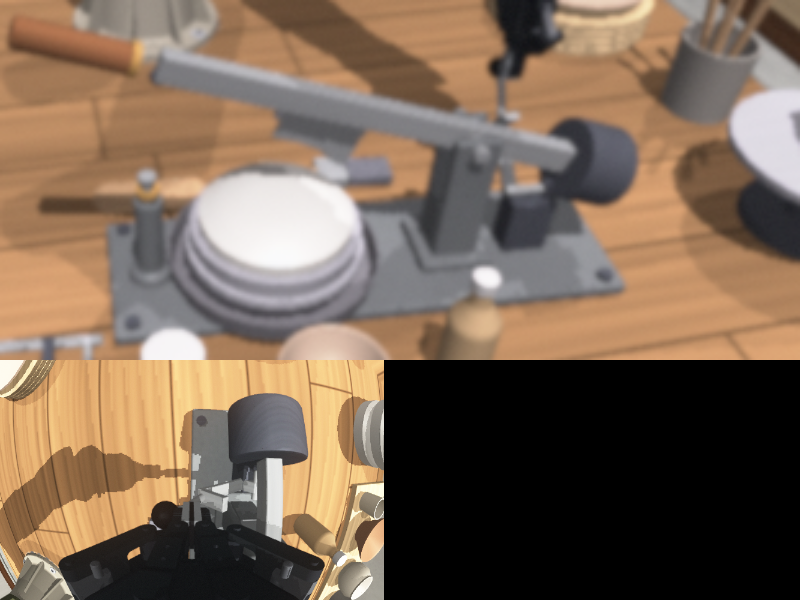

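The knob is tipped over to the operator's side, with the arm still up; crop shows the knob at (165,515) left of the fingers. Pushing a little farther for margin.

Request:
apply_moves:
  targets: [0, -0.4, 0.3, 0, 0, 0, 0, 0, -0.8, 0.6, 0, 0, 0, 0, 0, -1.1, 0.9, 0, 0, 0, 0, 0, -1.1, 0.9, 0, 0, 0, 0, 0, -1.1, 0.9, 0, 0, 0, 0]

```text
t: 6.72
ee_pos: [472.6, 337.0, 190.5]
tcp_rot: [0.723, 0.691, -0.001, -0.0]
contact_force: [1.3, 0.5, -0.8]
opening: -0.002
finger_force: 0.0
```

Run:
```python
from h import *
snapshot("wrist");print(recognise("catch_knob","wrist")[:2],sense()["contact_force"])
```

```text
[{'xyz': [504.5, 336.3, 140.2], 'score': 0.89}] [ 0.29399586 -0.46467335 -0.1897567 ]
```

Catch is at about 0.9 rad. Lifting off and going over to the handle.

Request:
apply_moves:
  targets: [0, 0.8, -1, 0, 0, 0, 0, 0, 1.2, -5, 0, 0, 0, 0, 0, 1.2, -9, 0, 0, 0, 0, 0, 1.2, -13, 0, 0, 0, 0, 0, 1.2, -17, 0, 0, 0, 0, 0, 1.2, -21, 0, 0, 0, 0, 0, 1.2, -25, 0, 0, 0, 0, 0, 1.2, -25, 0, 0, 0, 0]

```text
t: 7.48
ee_pos: [486.5, 337.1, 450.9]
tcp_rot: [0.723, 0.691, 0.007, 0.002]
contact_force: [-0.1, -0.3, 1.2]
opening: -0.001
finger_force: 0.0
```

Request:
apply_moves:
  targets: [-42.3, 7, 0, 0, 0, 0, 100, -42.3, 7, 0, 0, 0, 0, 100, -42.3, 7, 0, 0, 0, 0, 100, -42.3, 7, 0, 0, 0, 0, 100, -42.3, 7, 0, 0, 0, 0, 100, -42.3, 7, 0, 0, 0, 0, 100, -42.3, 7, 0, 0, 0, 0, 100, -42.3, 7, 0, 0, 0, 0, 100, -42.3, 7, 0, 0, 0, 0, 100, -42.3, 7, 0, 0, 0, 0, 100, -42.3, 7, 0, 0, 0, 0, 100, -42.3, 7, 0, 0, 0, 0, 100]

```text
t: 8.48
ee_pos: [536.1, -92.6, 440.1]
tcp_rot: [0.725, 0.689, -0.0, -0.0]
contact_force: [0.3, 0.2, -0.3]
opening: 1.001
finger_force: 0.0
```

Request:
apply_moves:
  targets: [0, 0, 0, 0, -0.34, 0, 100, 0, 0, 0, 0, -0.34, 0, 100, 0, 0, 0, 0, -0.34, 0, 100, 0, 0, 0, 0, -0.34, 0, 100, 0, 0, 0, 0, -0.34, 0, 100]

```text
t: 8.9
ee_pos: [535.7, -86.6, 440.9]
tcp_rot: [0.711, 0.682, -0.122, 0.116]
contact_force: [0.3, -0.9, 0.1]
opening: 1.001
finger_force: 0.0
```

Run:
```python
from h import *
import cv2
s=sense();print(s["ee_pos"],R.from_quat(s["tcp_rot"]).as_matrix().round(3),rel((538.3,-133.1,314.6)))
im=snapshot("wrist");cv2.imwrite("pics/w2.png",im);print(recognise("handle","wrist"),recognise("catch_knob","wrist")[:2])
k=get_calibration("wrist");T=np.array(k["hand_eye"])
for p in [(538.3,-133.1,314.6),(538.1,-186.8,334),(541,-79,297)]:
    q=T[:3,:3].T@(rel(p)*10-T[:3,3]);x,y,z=q[0],-q[1],-q[2];r=np.hypot(x,y);th=np.arctan2(r,z)
    print(k["cx"]+k["fx"]*th*x/r,k["cy"]+k["fy"]*th*y/r)
```

```text
[535.65969951 -86.60547238 440.94563159] [[ 0.039  0.999 -0.014]
 [ 0.943 -0.042 -0.331]
 [-0.332 -0.    -0.943]] [-0.18187443  0.46260233 13.45630818]
[{'xyz': [544.7, -99.1, 313.7], 'score': 0.73}] []
323.69727733371644 197.93839305408355
325.94033958591655 258.71729680047315
324.11720303792896 130.97006535568428
```

View pics/w2.png

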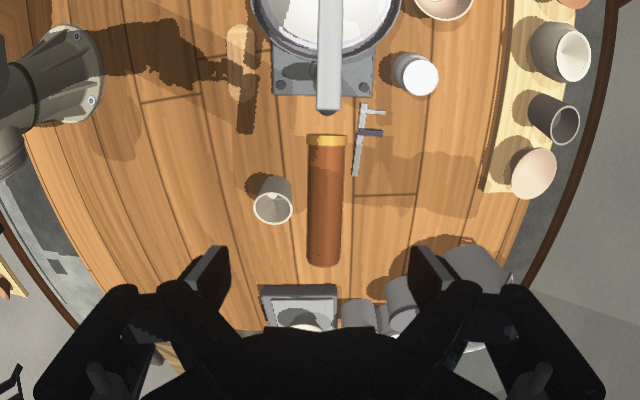

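Wrist picture: grip runs from (327,138) to (323,265), centred between the open fingers, 5 px nearer the tool than predicted. Going down onto it and closing.

Request:
apply_moves:
  targets: [-0.6, 0.4, 3, 0, 0, 0, 100, -0.6, 0.4, 6, 0, 0, 0, 100, -0.6, 0.4, 9, 0, 0, 0, 100, -0.6, 0.4, 11, 0, 0, 0, 100, -0.6, 0.4, 13.2, 0, 0, 0, 100, -0.6, 0.4, 13.2, 0, 0, 0, 100, -0.6, 0.4, 13.2, 0, 0, 0, 0, -0.6, 0.4, 13.2, 0, 0, 0, 0, -0.6, 0.4, 13.2, 0, 0, 0, 0, -0.6, 0.4, 13.2, 0, 0, 0, 0, -0.6, 0.4, 13.2, 0, 0, 0, 0, -0.6, 0.4, 13.2, 0, 0, 0, 0]

```text
t: 10.05
ee_pos: [538.2, -138.8, 320.3]
tcp_rot: [0.713, 0.681, -0.121, 0.118]
contact_force: [-0.3, 1.1, 4.9]
opening: 0.342
finger_force: 58.8
```

Request:
apply_moves:
  targets: [0.01, 0, 1.05, 0, 0.025, 0, 0, 0.05, 0, 2.1, 0, 0.05, 0, 0, 0.12, 0, 3.15, 0, 0.075, 0, 0, 0.21, 0, 4.19, 0, 0.1, 0, 0, 0.33, 0, 5.24, 0, 0.125, 0, 0, 0.47, 0, 6.28, 0, 0.15, 0, 0, 0.64, 0, 7.31, 0, 0.175, 0, 0, 0.84, 0, 8.34, 0, 0.2, 0, 0, 1.06, 0, 9.37, 0, 0.225, 0, 0, 1.31, 0, 10.39, 0, 0.25, 0, 0, 1.31, 0, 10.39, 0, 0.25, 0, 0]

```text
t: 10.97
ee_pos: [536.8, -162.4, 216.4]
tcp_rot: [0.723, 0.689, -0.032, 0.032]
contact_force: [-2.8, -0.5, 8.1]
opening: 0.343
finger_force: 59.4
```

Request:
apply_moves:
  targets: [0, 0, 0.4, 0, 0.01, 0, 0, 0.01, 0, 0.8, 0, 0.02, 0, 0, 0.02, 0, 1.2, 0, 0.03, 0, 0, 0.03, 0, 1.6, 0, 0.04, 0, 0, 0.03, 0, 1.6, 0, 0.04, 0, 0]

```text
t: 11.38
ee_pos: [536.7, -163.6, 201.7]
tcp_rot: [0.723, 0.69, -0.019, 0.019]
contact_force: [-3.5, -1.8, 7.4]
opening: 0.345
finger_force: 59.5
```

Request:
apply_moves:
  targets: [0, 0, 0.2, 0, 0.005, 0, 0, 0, 0, 0.4, 0, 0.01, 0, 0, 0, 0, 0.4, 0, 0.01, 0, 0]

```text
t: 11.63
ee_pos: [536.7, -163.8, 198.0]
tcp_rot: [0.723, 0.69, -0.015, 0.015]
contact_force: [-4.1, -2.7, 8.3]
opening: 0.344
finger_force: 59.6
```

Request:
apply_moves:
  targets: [0, 0, 0.2, 0, 0.005, 0, 0, 0, 0, 0.4, 0, 0.01, 0, 0, 0, 0, 0.4, 0, 0.01, 0, 0]

```text
t: 11.88
ee_pos: [536.7, -164.0, 194.0]
tcp_rot: [0.723, 0.69, -0.012, 0.012]
contact_force: [-4.1, -2.9, 7.8]
opening: 0.344
finger_force: 59.6
```

Request:
apply_moves:
  targets: [0, 0, 0.2, 0, 0.005, 0, 0, 0, 0, 0.4, 0, 0.01, 0, 0, 0, 0, 0.4, 0, 0.01, 0, 0]

```text
t: 12.13
ee_pos: [536.6, -164.1, 190.0]
tcp_rot: [0.724, 0.69, -0.008, 0.009]
contact_force: [-5.0, -3.9, 7.3]
opening: 0.343
finger_force: 59.6
```

Request:
apply_moves:
  targets: [0, 0, 0.2, 0, 0.005, 0, 0, 0, 0, 0.4, 0, 0.01, 0, 0, 0, 0, 0.4, 0, 0.01, 0, 0]

```text
t: 12.38
ee_pos: [536.6, -164.3, 186.0]
tcp_rot: [0.724, 0.69, -0.004, 0.005]
contact_force: [-4.4, -3.8, 7.5]
opening: 0.343
finger_force: 59.6
```

Request:
apply_moves:
  targets: [0, 0, 0.2, 0, 0.005, 0, 0, 0, 0, 0.3, 0, 0.007, 0, 0, 0, 0, 0.3, 0, 0.007, 0, 0]

```text
t: 12.63
ee_pos: [536.6, -164.3, 183.1]
tcp_rot: [0.724, 0.69, -0.002, 0.003]
contact_force: [-5.0, -4.0, 7.9]
opening: 0.344
finger_force: 59.6
```

Not landed yet (about 0.33 rad); continuing in small steps.

Request:
apply_moves:
  targets: [0, 0, 0.15, 0, 0.004, 0, 0, 0, 0, 0.3, 0, 0.007, 0, 0, 0, 0, 0.3, 0, 0.007, 0, 0]

```text
t: 12.88
ee_pos: [536.7, -164.4, 182.3]
tcp_rot: [0.724, 0.69, 0.001, 0.001]
contact_force: [-8.4, -2.4, 19.4]
opening: 0.342
finger_force: 60.8
```

Request:
apply_moves:
  targets: [0, 0, 0.15, 0, 0.004, 0, 0, 0, 0, 0.3, 0, 0.007, 0, 0, 0, 0, 0.3, 0, 0.007, 0, 0]

```text
t: 13.13
ee_pos: [536.7, -164.4, 181.9]
tcp_rot: [0.724, 0.69, 0.003, -0.0]
contact_force: [-13.2, 0.7, 33.9]
opening: 0.346
finger_force: 62.3
```

Landed; easing off slightly to a moderate push and checking that it is steady.

Request:
apply_moves:
  targets: [0, 0, -0.15, 0, -0.004, 0, 0, 0, 0, -0.15, 0, -0.004, 0, 0, 0, 0, -0.15, 0, -0.004, 0, 0, 0, 0, -0.15, 0, -0.004, 0, 0, 0, 0, -0.15, 0, -0.004, 0, 0, 0, 0, -0.15, 0, -0.004, 0, 0]

```text
t: 13.63
ee_pos: [536.7, -164.4, 182.1]
tcp_rot: [0.724, 0.69, 0.002, 0.001]
contact_force: [-11.7, -1.5, 25.8]
opening: 0.339
finger_force: 61.6
```

Run:
```python
from h import *
import cv2
a=snapshot("scene");cv2.imwrite("pics/c3.png",cv2.resize(a[120:290,220:490],(794,500)))
s=sense();print(s["ee_pos"],s["contact_force"],s["wrist_torque"],s["finger_force"])
print(recognise("catch_knob","scene")[:1])
```

```text
[ 536.65649264 -164.39413284  182.0994627 ] [-11.10256014  -0.94558015  25.65938054] [-0.35725465  1.89584267 -0.37407439] 61.572890281677246
[{'xyz': [486.0, 328.5, 139.9], 'score': 0.67}]
```

View pics/c3.png

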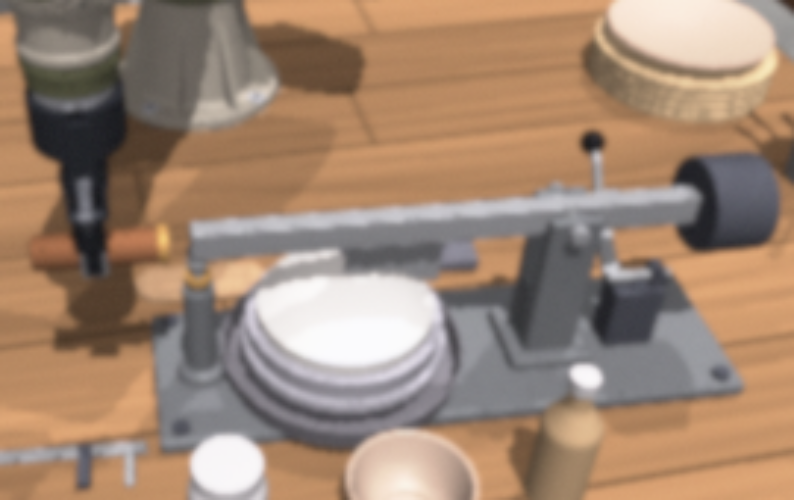

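The picture shows the arm level with its button on the screw at (197,265), the gripper on the wooden grip at (95,240), and the knob flipped behind at (592,142). Nothing else has moved. Handing in.

```bash
python3 -c "
from rig import *
print(job_done())"
```

```text
the job is handed in; nothing more can be done
None
```

The catch is flipped over to about 0.9 rad, and the arm is held by its wooden handle on the stop screw with roughly 20 N (estimated from the wrist force), ready for you to measure the gap; none of the bystanders visible in the last picture looked moved, and I handed the job in without seeing the verdict.

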